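# Try the swing clamps of a foam glue-up board

## Task

Before the glue sets, try the three swing clamps of the glue-up board one after another, from the robot's left to its right: swing each by its knob gently out over the foam panel until it stands against its stop, above its cardboard pad. One of them binds partway in its hub: do not force it, but swing it back to its parked position along the row, and stand the steel weight upright on that clamp's cardboard pad to hold the panel there instead. Leave the other two clamps fully over, and the two foam offcuts and the roll of tape where they lie.

Things in the scene. Friction and masses are not known exactly. Their poses are not given: they have to be found in the camera images.
- board: Fixed plywood board 280 mm (its x) by 520 mm (its y), 18 mm thick; origin on the table, z up, x away from the robot, y to the robot's left, turned at most 0.22 rad. Far side: white foam panel, 125 x 470 mm, top 38 mm above the table. Near side: a row along y, 165 mm apart, of three round wooden hubs (60 mm diameter, top 48 mm above the table), each carrying a wooden swing clamp.
- clamp1 (a joint): Angle (rad) of the left (+y) clamp: a flat springy wooden arm (130 x 28 x 8 mm) turning level about the upright bolt of its hub. 0 = parked, arm along the board's +y; grows clockwise seen from above to its stop at 1.57, arm along the board's +x, rubber foot over the pad. Stays where left. A free clamp takes a steady 1 to 4 N at the knob all the way.
- flex1 (a joint): Sideways bend (rad) of this clamp's springy arm, 0 when let go: positive when the knob is pushed on ahead of the clamp's own angle (the same sense), negative when pulled back. It bends 0.005 rad for each N pushed sideways at the knob (squeezing the knob does not bend it); past 0.1 rad either way (20 N) the clamp is harmed.
- clamp1_knob (a point): Centre of the knob's top: upright round wooden knob, 24 mm diameter, 40 mm tall, spinning freely on its pin, 100 mm from the pivot; top 100 mm above the table. If this clamp is the one that binds (any may be), it turns freely, then from somewhere between 0.5 and 1.0 rad on meets a springy resistance that climbs about 0.5 N for each mm of knob travel, and never reaches its stop.
- clamp1_pivot (a point): Pivot of clamp 1: on its turning axis, at the height of the arm's top, 60 mm above the table (the bolt head stands 8 mm higher).
- pad1 (a point): Centre of the top of the cardboard pad of clamp 1 on the foam panel, a 50 mm square, 41 mm above the table, 100 mm from the pivot along the board's +x; the foot of the clamp stands over it when fully over.
- clamp2 (a joint): Angle (rad) of the middle clamp: a flat springy wooden arm (130 x 28 x 8 mm) turning level about the upright bolt of its hub. 0 = parked, arm along the board's +y; grows clockwise seen from above to its stop at 1.57, arm along the board's +x, rubber foot over the pad. Stays where left. A free clamp takes a steady 1 to 4 N at the knob all the way.
- flex2 (a joint): Sideways bend (rad) of this clamp's springy arm, 0 when let go: positive when the knob is pushed on ahead of the clamp's own angle (the same sense), negative when pulled back. It bends 0.005 rad for each N pushed sideways at the knob (squeezing the knob does not bend it); past 0.1 rad either way (20 N) the clamp is harmed.
- clamp2_knob (a point): Centre of the knob's top: upright round wooden knob, 24 mm diameter, 40 mm tall, spinning freely on its pin, 100 mm from the pivot; top 100 mm above the table. If this clamp is the one that binds (any may be), it turns freely, then from somewhere between 0.5 and 1.0 rad on meets a springy resistance that climbs about 0.5 N for each mm of knob travel, and never reaches its stop.
- clamp2_pivot (a point): Pivot of clamp 2: on its turning axis, at the height of the arm's top, 60 mm above the table (the bolt head stands 8 mm higher).
- pad2 (a point): Centre of the top of the cardboard pad of clamp 2 on the foam panel, a 50 mm square, 41 mm above the table, 100 mm from the pivot along the board's +x; the foot of the clamp stands over it when fully over.
- clamp3 (a joint): Angle (rad) of the right (-y) clamp: a flat springy wooden arm (130 x 28 x 8 mm) turning level about the upright bolt of its hub. 0 = parked, arm along the board's +y; grows clockwise seen from above to its stop at 1.57, arm along the board's +x, rubber foot over the pad. Stays where left. A free clamp takes a steady 1 to 4 N at the knob all the way.
- flex3 (a joint): Sideways bend (rad) of this clamp's springy arm, 0 when let go: positive when the knob is pushed on ahead of the clamp's own angle (the same sense), negative when pulled back. It bends 0.005 rad for each N pushed sideways at the knob (squeezing the knob does not bend it); past 0.1 rad either way (20 N) the clamp is harmed.
- clamp3_knob (a point): Centre of the knob's top: upright round wooden knob, 24 mm diameter, 40 mm tall, spinning freely on its pin, 100 mm from the pivot; top 100 mm above the table. If this clamp is the one that binds (any may be), it turns freely, then from somewhere between 0.5 and 1.0 rad on meets a springy resistance that climbs about 0.5 N for each mm of knob travel, and never reaches its stop.
- clamp3_pivot (a point): Pivot of clamp 3: on its turning axis, at the height of the arm's top, 60 mm above the table (the bolt head stands 8 mm higher).
- pad3 (a point): Centre of the top of the cardboard pad of clamp 3 on the foam panel, a 50 mm square, 41 mm above the table, 100 mm from the pivot along the board's +x; the foot of the clamp stands over it when fully over.
- weight: Plain dark steel cylinder standing on the table to the right of the board, 46 mm diameter, 60 mm tall, about 0.6 to 0.9 kg; origin at the centre of its underside, z up along its axis.
- offcut: Bystander, leave alone: foam offcut 30 x 60 x 24 mm lying on the panel between the left and middle pads, near the far edge. Origin at its underside.
- offcut_small: Bystander, leave alone: foam offcut 30 x 45 x 20 mm lying on the panel between the middle and right pads, near the far edge. Origin at its underside.
- tape: Bystander, leave alone: roll of tape lying flat on the table left of the board, 90 mm diameter, 22 mm tall. Origin at its underside.
There are look-alikes about, which are no part of the job. Several things look just like the weight: the one meant starts farthest to the robot's right.

How it is judged:
On the way, in this order (a step that is already met when the one before it is completed fails the run):
1. the left (+y) clamp has been swung well out of its parked position (value of joint clamp1 above 0.45 rad), for 0.1 s.
2. the middle clamp has been swung well out of its parked position (value of joint clamp2 above 0.45 rad), for 0.1 s.
3. the right (-y) clamp has been swung well out of its parked position (value of joint clamp3 above 0.45 rad), for 0.1 s.
At the end, for the whole second after the job is handed in: The two free clamps are fully over (angle above 1.45 rad), the binding one is back in its parked position (below 0.3 rad), and the weight stands upright at rest on that clamp's pad, its centre within 20 mm of the pad's centre (((value of joint clamp1 below 0.3 rad and value of joint each of clamp2, clamp3 above 1.45 rad and distance between weight and pad1 below 0.02 m) or (value of joint clamp2 below 0.3 rad and value of joint each of clamp1, clamp3 above 1.45 rad and distance between weight and pad2 below 0.02 m) or (value of joint clamp3 below 0.3 rad and value of joint each of clamp1, clamp2 above 1.45 rad and distance between weight and pad3 below 0.02 m)) and angle between weight's own z axis and vertical below 0.08 rad and linear speed of weight below 0.02 m/s); the robot touches nothing.
It fails at once if a clamp is forced: its arm is bent sideways by more than 0.1 rad (20 N at the knob) (value of joint any of flex1, flex2, flex3 above 0.1 rad or value of joint any of flex1, flex2, flex3 below -0.1 rad).
It fails at once if a bystander is moved by more than 25 mm (distance of any of offcut, offcut_small, tape from where it was at the start of the episode above 0.025 m).
It also fails if it takes over 72 s, if anything falls off the work surface, if the arm or the gripper's body presses on something with over 40 N, if the wrist force passes 120 N, or if a joint passes its speed limit or range.

## Robot

A 6-joint arm with a two-finger parallel gripper is mounted at the origin on the work surface. World frame = base frame: x ahead of the robot, y to its left, z up, the work surface at z = 0. Lengths are in m, angles in rad, forces in N, time in s.
With the tool pointing down it reaches from about 0.325 to 0.775 m from the base axis. Payload 5.5 kg.
Tool frame: the origin (TCP) lies midway between the tips of the shut fingers; the grasp point (between the pads) lies ctrl.pinch_z behind it (ctrl.pinch_z is the distance from the TCP to the grasp point, in m); z points along the fingers, x is the direction in which the jaws open and shut, and the axes are right-handed (so a half turn about z gives the same grasp; the last joint's range is limited). The gripper opens to 88 mm and grips with 3 to 60 N. Pads are 20 mm wide; open, the fingers measure 115 mm over their backs; the gripper's body (75 mm by 178 mm) begins 61 mm behind the grasp point.
Start: joints at [1.172, 0.091, 1.231, -0, 1.82, -0.057], TCP at [0.201, 0.565, 0.223] pointing down, gripper open.
Joint ranges: [-2.87, 2.87], [-0.86, 2.18], [0.17, 2.46], [-1.51, 4.65], [0.06, 2.69], [-2.65, 2.65]. Speed limits (rad/s): [2.57, 2.57, 3.01, 3.14, 3.14, 3.14].

## Interface

Orientations are given as a unit quaternion [w, x, y, z].
In Python, from plant import ctrl gives the robot as it stands.
- The arm moves only by the tool servo_tool, never from a script. Its argument "increments" is a list that holds one entry, the list of rows, each a list of 7 numbers: the opening, from 0 (shut) to 1 (fully open), then the shift along the tool's x, y, z in m, then the turn, a rotation vector about the tool's x, y, z in rad. In form: [[[grip, dx, dy, dz, rx, ry, rz], ...]]. A call has 1 to 5 rows; each row shifts and turns the commanded pose from where the row before left it, along the tool's axes as they then stand; what a row does not reach is not made up. A row lasts 1/12 s, in which the tool goes at most 41.7 mm and 7.16 degrees, less where a joint would pass 70% of its speed; a pose out of reach is approached as far as the arm can. A call with a gripper value outside its range is refused whole. The fingers move at their own pace and stop on an object; "newtons" is the grip in N (left out, the last holds). Time passes only in rows, so rows that do not move let the fingers close. It gives the time, the measured TCP pose, the force and the opening at its end, in the units of the state.
- ctrl.sense(): the state, without advancing time (a new reading comes with each control period).
- ctrl.camera(name): name is "scene" or "top" or "wrist"; returns a dict with "frame" (384x512x3 uint8, red, green, blue), "fx", "fy", "cx", "cy" (pixels), "rvec" (rotation vector, rad) and "tvec" (3), from world to camera coordinates, as OpenCV has them; the wrist camera has in their place "mount" (4x4, takes a point from camera to tool coordinates, whose origin is the TCP and whose axes are the tool frame's). Camera axes: x right, y down, z forward; pixel columns grow to the right and rows downward; lengths in m; the calibration is good to about 2 mm. A picture is of the moment at which its call begins: read the wrist's pose just before it. There is no depth.
- ctrl.finish_job(): hands the job in, once; it reports no verdict.
The state is a dict: "clock": time; "q": joint angles; "joint_velocities": joint speeds; "joint_torque": joint torques, N m; "position": TCP position; "ee_rot": TCP orientation; "wrist_force": force on the tool from outside, world axes, zero at the start; "moment": the same for the moment, N m; "finger_gap": finger opening in m.
Only numpy, scipy, OpenCV 4.12 (cv2) and the standard library are available. Lean on these libraries where they do the work, as an engineer would, in place of code of your own. Each camera call takes 0.05 s, during which the arm holds its last target. There are 200 camera calls.

## Working session

There is one attempt and no reset: what is moved stays moved. The work goes in short steps, Python scripts to look and compute and a tool call to move; the robot and the scene stay as the last step left them, time stands still between calls to the robot, and variables do not carry over. Pictures are saved under pics/ and viewed, about 8 in all and at most 12, crops included, and the job is handed in when it is done.

Besides the shell and the picture viewer there is one more tool, called after "Request:" in YAML: its name, and indented under it one key for each argument. servo_tool: Moves the arm, as the interface text tells. Its arguments: {"type":"object","properties":{"increments":{"type":"array"},"newtons":{"type":"number"}},"required":["increments"]}

```bash
mkdir -p pics; cat > h.py <<'E'
import numpy as np, cv2
from scipy.spatial.transform import Rotation as R
from plant import ctrl
def P(c):
    return cv2.Rodrigues(np.array(c["rvec"],float))[0], np.array(c["tvec"],float).ravel()
def ray(c,u,v,z):
    r,t=P(c); d=r.T@np.array([(u-c["cx"])/c["fx"],(v-c["cy"])/c["fy"],1]); o=-r.T@t
    return o+d*(z-o[2])/d[2]
def wcam(s,c):
    w=s["ee_rot"]; T=np.eye(4); T[:3,:3]=R.from_quat([w[1],w[2],w[3],w[0]]).as_matrix(); T[:3,3]=s["position"]
    M=T@np.array(c["mount"]); rr=M[:3,:3].T
    c=dict(c); c["rvec"]=cv2.Rodrigues(rr)[0]; c["tvec"]=-rr@M[:3,3]; return c
def save(c,n,k=1,roi=None):
    f=c["frame"][:,:,::-1]
    if roi: f=f[roi[1]:roi[3],roi[0]:roi[2]]
    cv2.imwrite("pics/"+n,cv2.resize(f,None,fx=k,fy=k,interpolation=cv2.INTER_CUBIC))
E
python3 - <<'E'
from h import *
import pickle
s=ctrl.sense(); print({k:np.round(v,3) for k,v in s.items()}, ctrl.pinch_z)
print(R.from_quat(np.array(s["ee_rot"])[[1,2,3,0]]).as_matrix().round(3))
d={}
for n in("scene","top"):
    c=ctrl.camera(n); d[n]=c; save(c,n+"0.png",1.5)
pickle.dump(d,open("c0.pkl","wb"))
E
```

```text
{'clock': np.float64(0.0), 'q': array([ 1.172,  0.092,  1.232, -0.   ,  1.82 , -0.057]), 'joint_velocities': array([ 0.001,  0.001, -0.001,  0.   , -0.001,  0.002]), 'joint_torque': array([-1.0000e-03, -4.4644e+01, -4.0645e+01,  7.0000e-02,  2.9000e-02,
       -0.0000e+00]), 'position': array([0.201, 0.565, 0.222]), 'ee_rot': array([ 0.001,  0.817,  0.577, -0.001]), 'wrist_force': array([-0.412,  0.434,  0.299]), 'moment': array([-0.032, -0.032,  0.   ]), 'finger_gap': np.float64(0.088)} 0.0187
[[ 0.335  0.942 -0.001]
 [ 0.942 -0.335 -0.002]
 [-0.002 -0.    -1.   ]]
```

View pics/top0.png

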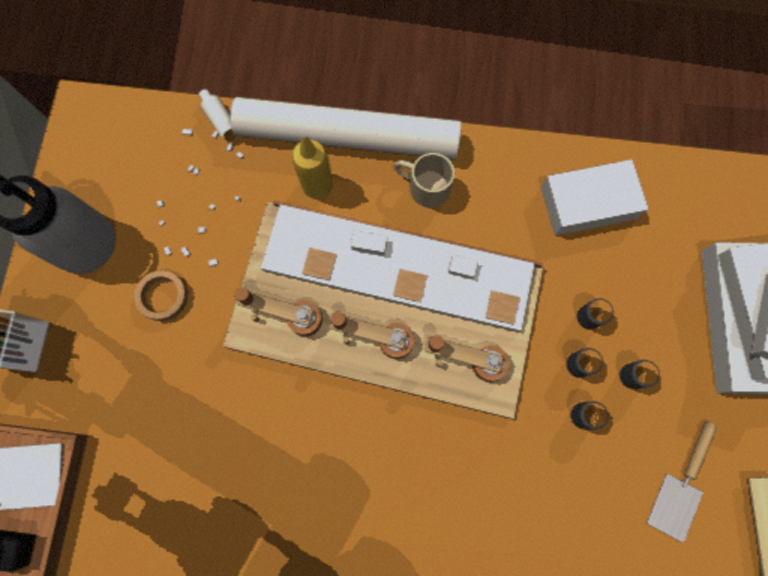

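View pics/scene0.png

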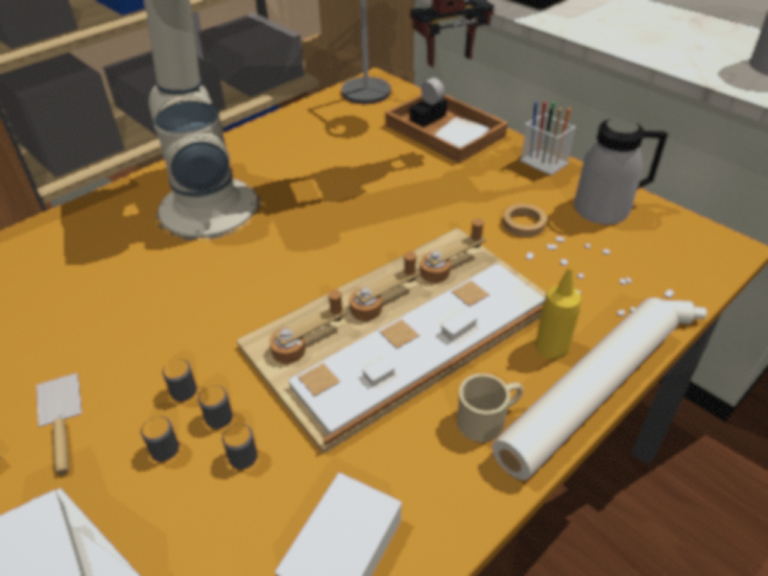

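The top view shows the knobs at (243,296), (338,320) and (436,345), and the pads at (320,264), (410,286) and (502,307), in 1.5x pixels. The four dark cylinders are at (597,314), (586,363), (640,375) and (591,416). I'll measure these next.

```bash
python3 - <<'E'
from h import *
import pickle
d=pickle.load(open("c0.pkl","rb")); c=d["top"]
r,t=P(c); print("cam",(-r.T@t).round(3))
f=c["frame"]; 
for u,v in [(320,264),(410,286),(502,307)]: print(f[int(v/1.5),int(u/1.5)], end=' ')
pads=[]
hsv=cv2.cvtColor(f,cv2.COLOR_RGB2HSV)
for u,v in [(320,264),(410,286),(502,307)]:
    u,v=int(u/1.5),int(v/1.5); w=14
    sub=hsv[v-w:v+w+1,u-w:u+w+1]; m=(sub[:,:,1]>75).astype(np.uint8)
    n,l,st,ce=cv2.connectedComponentsWithStats(m); k=l[w,w]
    cc=ce[k]+[u-w,v-w]; p=ray(c,*cc,.041); pads.append(p); print("pad",st[k],cc.round(1),p.round(4))
for z,L in((.1,[(243,293),(338,317),(436,342)]),(.060,[(304,314),(399,338),(493,360)]),(.06,[(599,311),(588,360),(643,372),(593,413)])):
    for u,v in L: print(z,ray(c,u/1.5,v/1.5,z).round(3))
pads=np.array(pads); yv=pads[0]-pads[2]; print(np.linalg.norm(yv), "yaw",np.arctan2(-yv[0],yv[1]))
yaw=np.arctan2(-yv[0],yv[1]); bx=np.array([np.cos(yaw),np.sin(yaw),0]); by=np.array([-np.sin(yaw),np.cos(yaw),0])
for p in pads: print("pivot",(p-.1*bx).round(4),"knob",(p-.1*bx+.1*by).round(4))
save(c,"wts.png",5,(365,185,455,300))
E
```

```text
cam [0.351 0.017 1.024]
[172 129  90] [175 133  90] [174 132  90] pad [  3   3  22  21 328] [212.4 175.5] [0.6206 0.1712 0.041 ]
pad [  3   4  22  21 332] [272.9 189.9] [0.6005 0.0078 0.041 ]
pad [  4   4  22  22 348] [334.5 204.4] [ 0.5813 -0.1557  0.041 ]
0.1 [0.539 0.278 0.1  ]
0.1 [0.518 0.117 0.1  ]
0.1 [ 0.497 -0.045  0.1  ]
0.06 [0.524 0.18  0.06 ]
0.06 [0.502 0.015 0.06 ]
0.06 [ 0.484 -0.145  0.06 ]
0.06 [ 0.589 -0.316  0.06 ]
0.06 [ 0.504 -0.301  0.06 ]
0.06 [ 0.495 -0.392  0.06 ]
0.06 [ 0.418 -0.313  0.06 ]
0.32926319272036264 yaw -0.11972130953431069
pivot [0.5213 0.1831 0.041 ] knob [0.5332 0.2824 0.041 ]
pivot [0.5013 0.0197 0.041 ] knob [0.5132 0.119  0.041 ]
pivot [ 0.482  -0.1438  0.041 ] knob [ 0.4939 -0.0445  0.041 ]
```

View pics/wts.png

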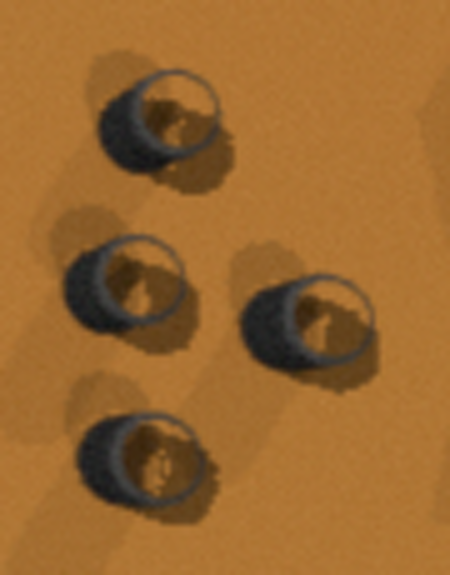

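Four things look like the weight, at top 1.5x px (597,314), (586,363), (640,375) and (591,416). Their y values are -0.316, -0.301, -0.392 and -0.313. The one at (640,375) is the weight, because it is farthest to the robot's right, and the crop confirms that. Now I'll plan the approach to knob 1.

```bash
cat >> h.py <<'E'
def plan(target,yaw,n,grip=1):
    """print n equal-step rows (tool axes) from current pose to target xyz + tool-x yaw"""
    s=ctrl.sense(); w=np.array(s["ee_rot"])[[1,2,3,0]]; m=R.from_quat(w).as_matrix(); p=np.array(s["position"])
    y0=np.arctan2(m[1,0],m[0,0]); dyaw=(yaw-y0+np.pi)%(2*np.pi)-np.pi
    st=(np.array(target)-p)/n; print("from",p.round(4),"yaw",round(y0,3),"step",np.linalg.norm(st).round(4),"rz",round(-dyaw/n,4), "tilt",(m[:,2]).round(3))
    rows=[]
    for i in range(n):
        y=y0+dyaw*i/n; x=np.array([np.cos(y),np.sin(y),0]); yy=np.array([np.sin(y),-np.cos(y),0])
        rows.append([grip,round(st@x,4),round(st@yy,4),round(-st[2],4),0,0,round(-dyaw/n,4)])
    for i in range(0,n,5): print(rows[i:i+5])
E
python3 -c "
from h import *
plan([.536,.281,.19],-.12,12)"
```

```text
from [0.201  0.5651 0.2216] yaw 1.229 step 0.0367 rz 0.1124 tilt [-0.001 -0.002 -1.   ]
[[1, np.float64(-0.0129), np.float64(0.0342), np.float64(0.0026), 0, 0, np.float64(0.1124)], [1, np.float64(-0.009), np.float64(0.0355), np.float64(0.0026), 0, 0, np.float64(0.1124)], [1, np.float64(-0.005), np.float64(0.0363), np.float64(0.0026), 0, 0, np.float64(0.1124)], [1, np.float64(-0.0009), np.float64(0.0366), np.float64(0.0026), 0, 0, np.float64(0.1124)], [1, np.float64(0.0032), np.float64(0.0365), np.float64(0.0026), 0, 0, np.float64(0.1124)]]
[[1, np.float64(0.0073), np.float64(0.0359), np.float64(0.0026), 0, 0, np.float64(0.1124)], [1, np.float64(0.0113), np.float64(0.0348), np.float64(0.0026), 0, 0, np.float64(0.1124)], [1, np.float64(0.0151), np.float64(0.0333), np.float64(0.0026), 0, 0, np.float64(0.1124)], [1, np.float64(0.0187), np.float64(0.0314), np.float64(0.0026), 0, 0, np.float64(0.1124)], [1, np.float64(0.0222), np.float64(0.0291), np.float64(0.0026), 0, 0, np.float64(0.1124)]]
[[1, np.float64(0.0253), np.float64(0.0265), np.float64(0.0026), 0, 0, np.float64(0.1124)], [1, np.float64(0.0281), np.float64(0.0235), np.float64(0.0026), 0, 0, np.float64(0.1124)]]
```

Request:
servo_tool:
  increments:
    - [[1,-0.013,0.034,0.0026,0,0,0.1124],[1,-0.009,0.0355,0.0026,0,0,0.1124],[1,-0.005,0.036,0.0026,0,0,0.1124],[1,-0.001,0.0365,0.0026,0,0,0.1124],[1,0.003,0.0365,0.0026,0,0,0.1124]]

```text
clock: 0.52
position: [0.3408, 0.4456, 0.2089]
ee_rot: [0.0, 0.946, 0.325, -0.0]
wrist_force: [0.1, -0.0, -0.3]
finger_gap: 0.0879
```

Request:
servo_tool:
  increments:
    - [[1,0.007,0.036,0.0026,0,0,0.1124],[1,0.011,0.035,0.0026,0,0,0.1124],[1,0.015,0.033,0.0026,0,0,0.1124],[1,0.019,0.031,0.0026,0,0,0.1124],[1,0.022,0.029,0.0026,0,0,0.1124]]

```text
clock: 0.93
position: [0.48, 0.3273, 0.196]
ee_rot: [0.0, 0.999, 0.05, -0.0]
wrist_force: [-0.9, 0.5, -0.1]
finger_gap: 0.0878
```

Request:
servo_tool:
  increments:
    - [[1,0.025,0.0265,0.0026,0,0,0.1124],[1,0.028,0.0235,0.0026,0,0,0.1124],[1,0,0,0,0,0,0],[1,0,0,0,0,0,0]]

```text
clock: 1.27
position: [0.5352, 0.2797, 0.19]
ee_rot: [0.001, 0.998, -0.061, -0.001]
wrist_force: [-0.2, 0.3, 0.3]
finger_gap: 0.0876
```

```bash
python3 - <<'E'
from h import *
s=ctrl.sense(); c=wcam(s,ctrl.camera("wrist")); save(c,"w1.png",1.5)
import pickle; pickle.dump(c,open("w1.pkl","wb"))
r,t=P(c); print("cam",(-r.T@t).round(3),np.round(s["position"],4),s["clock"],np.round(s["wrist_force"],2))
for n,p in dict(knob=[.5332,.2824,.1],pad=[.6206,.1712,.041],piv=[.5213,.1831,.068]).items():
    print(n,(cv2.projectPoints(np.array([p]),c["rvec"],c["tvec"],np.array([[c["fx"],0,c["cx"]],[0,c["fy"],c["cy"]],[0,0,1.]]),None)[0]*1.5).round(0))
E
```

```text
cam [0.546 0.357 0.351] [0.5352 0.2797 0.19  ] 1.2667 [-0.15  0.25  0.28]
knob [[[377. 291.]]]
pad [[[517. 400.]]]
piv [[[378. 421.]]]
```

View pics/w1.png

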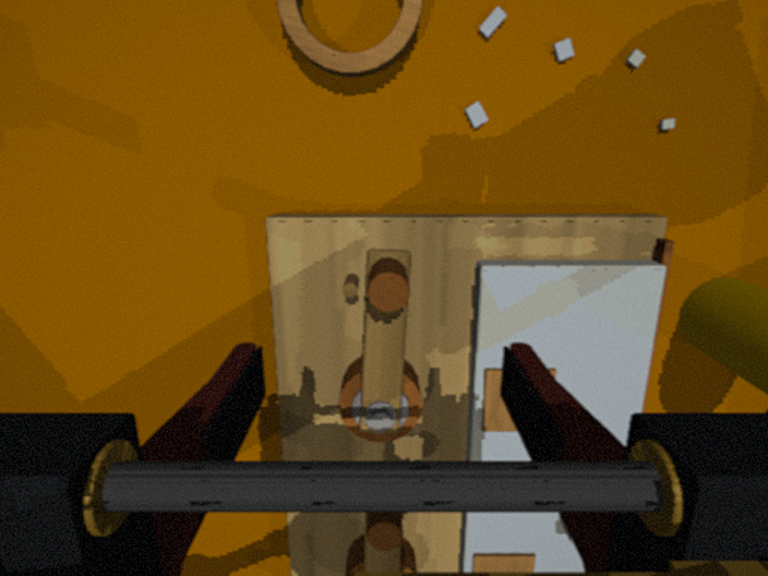

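The knob's top is centred at (389,289), the bolt at about (381,414) and pad 1 at (518,400). That is 12 px from where the knob was predicted.

```bash
python3 - <<'E'
from h import *
import pickle; c=pickle.load(open("w1.pkl","rb"))
k=ray(c,389/1.5,288/1.5,.1); print("knob",k.round(4),"bolt",ray(c,381/1.5,413/1.5,.068).round(4))
plan([k[0],k[1],.068],-.12,5)
E
```

```text
knob [0.5401 0.2835 0.1   ] bolt [0.5238 0.1888 0.068 ]
from [0.5344 0.281  0.1906] yaw -0.12 step 0.0246 rz 0.0 tilt [-0.002 -0.    -1.   ]
[[1, np.float64(0.0011), np.float64(-0.0006), np.float64(0.0245), 0, 0, np.float64(0.0)], [1, np.float64(0.0011), np.float64(-0.0006), np.float64(0.0245), 0, 0, np.float64(0.0)], [1, np.float64(0.0011), np.float64(-0.0006), np.float64(0.0245), 0, 0, np.float64(0.0)], [1, np.float64(0.0011), np.float64(-0.0006), np.float64(0.0245), 0, 0, np.float64(0.0)], [1, np.float64(0.0011), np.float64(-0.0006), np.float64(0.0245), 0, 0, np.float64(0.0)]]
```

Request:
servo_tool:
  increments:
    - [[1,0.001,-0.0005,0.0245,0,0,0],[1,0.001,-0.0005,0.0245,0,0,0],[1,0.001,-0.0005,0.0245,0,0,0],[1,0.001,-0.0005,0.0245,0,0,0],[1,0.001,-0.0005,0.0245,0,0,0]]
  newtons: 8

```text
clock: 1.73
position: [0.5385, 0.2848, 0.0682]
ee_rot: [-0.0, 0.998, -0.058, 0.0]
wrist_force: [0.6, 0.1, 0.4]
finger_gap: 0.0877
```

Request:
servo_tool:
  increments:
    - [[1,0,0,0,0,0,0],[0.2,0,0,0,0,0,0],[0.2,0,0,0,0,0,0],[0.2,0,0,0,0,0,0],[0.2,0,0,0,0,0,0]]

```text
clock: 2.15
position: [0.5405, 0.284, 0.0715]
ee_rot: [-0.001, 0.998, -0.06, 0.002]
wrist_force: [-0.0, 0.3, -0.2]
finger_gap: 0.0648
```

Request:
servo_tool:
  increments:
    - [[0.2,0,0,0,0,0,0],[0.2,0,0,0,0,0,0],[0.2,0,0,0,0,0,0]]

```text
clock: 2.4
position: [0.5399, 0.2833, 0.0695]
ee_rot: [-0.0, 0.998, -0.06, 0.0]
wrist_force: [-0.3, 0.2, 0.1]
finger_gap: 0.0446
```

Request:
servo_tool:
  increments:
    - [[0.2,0,0,0,0,0,0],[0.2,0,0,0,0,0,0],[0.2,0,0,0,0,0,0],[0.2,0,0,0,0,0,0]]

```text
clock: 2.73
position: [0.5395, 0.2833, 0.0688]
ee_rot: [0.0, 0.998, -0.06, -0.0]
wrist_force: [-1.0, 0.0, 0.2]
finger_gap: 0.0235
```

Request:
servo_tool:
  increments:
    - [[0.2,0.006,0.0002,0,0,0,0.06],[0.2,0.006,0.0002,0,0,0,0.06],[0.2,0.006,0.0002,0,0,0,0.06],[0.2,0.006,0.0002,0,0,0,0.06],[0.2,0.006,0.0002,0,0,0,0.06]]

```text
clock: 3.15
position: [0.5678, 0.274, 0.0682]
ee_rot: [0.002, 0.978, -0.21, -0.001]
wrist_force: [-3.9, -4.0, 0.7]
finger_gap: 0.0241
```

Request:
servo_tool:
  increments:
    - [[0.2,0.005,0.001,0,0,0,0.05],[0.2,0.005,0.001,0,0,0,0.05],[0.2,0.005,0.001,0,0,0,0.05],[0.2,0.005,0.0005,0,0,0,0.05],[0.2,0,0,0,0,0,0]]

```text
clock: 3.57
position: [0.5849, 0.2624, 0.0688]
ee_rot: [-0.0, 0.952, -0.306, -0.0]
wrist_force: [-0.1, 0.8, 0.0]
finger_gap: 0.0237
```

Request:
servo_tool:
  increments:
    - [[0.2,0.005,0.0002,0,0,0,0.05],[0.2,0.005,0.0002,0,0,0,0.05],[0.2,0.005,0.0002,0,0,0,0.05],[0.2,0.005,0.0002,0,0,0,0.05],[0.2,0,0,0,0,0,0]]

```text
clock: 3.98
position: [0.5991, 0.2486, 0.0686]
ee_rot: [0.001, 0.917, -0.399, -0.0]
wrist_force: [-2.8, -0.8, 0.9]
finger_gap: 0.0235
```

```bash
cat >> h.py <<'E'
def st():
    s=ctrl.sense(); m=R.from_quat(np.array(s["ee_rot"])[[1,2,3,0]]).as_matrix(); print(round(s["clock"],2),np.round(s["position"],4),"yaw",np.arctan2(m[1,0],m[0,0]).round(3),"F tool",(m.T@np.array(s["wrist_force"])).round(2),"gap",round(s["finger_gap"],4))
E
python3 -c "
from h import *
st()"
```

```text
3.98 [0.5991 0.2486 0.0686] yaw -0.821 F tool [-1.33  2.57 -0.91] gap 0.0235
```

Request:
servo_tool:
  increments:
    - [[0.2,0.005,0.0006,0,0,0,0.05],[0.2,0.005,0.0006,0,0,0,0.05],[0.2,0.005,0.0006,0,0,0,0.05],[0.2,0.005,0.0006,0,0,0,0.05],[0.2,0,0,0,0,0,0]]

```text
clock: 4.4
position: [0.6101, 0.2321, 0.069]
ee_rot: [-0.0, 0.873, -0.488, 0.0]
wrist_force: [-0.4, 1.2, -0.7]
finger_gap: 0.0236
```

```bash
python3 -c "
from h import *
st()"
```

```text
4.4 [0.6101 0.2321 0.069 ] yaw -1.019 F tool [-1.25 -0.27  0.66] gap 0.0236
```

Request:
servo_tool:
  increments:
    - [[0.2,0.005,0.0003,0,0,0,0.05],[0.2,0.005,0.0003,0,0,0,0.05],[0.2,0.005,0.0003,0,0,0,0.05],[0.2,0.005,0.0003,0,0,0,0.05],[0.2,0,0,0,0,0,0]]

```text
clock: 4.82
position: [0.6179, 0.2137, 0.0689]
ee_rot: [0.0, 0.82, -0.572, -0.0]
wrist_force: [-0.6, 0.6, 0.5]
finger_gap: 0.0236
```

```bash
python3 -c "
from h import *
st()"
```

```text
4.82 [0.6179 0.2137 0.0689] yaw -1.219 F tool [-0.78  0.35 -0.5 ] gap 0.0236
```

Request:
servo_tool:
  increments:
    - [[0.2,0.008,0.0004,0,0,0,0.08],[0.2,0.008,0.0004,0,0,0,0.08],[0.2,0.008,0.0004,0,0,0,0.08],[0.2,0.008,0.0004,0,0,0,0.08],[0.2,0,0,0,0,0,0]]

```text
clock: 5.23
position: [0.6227, 0.1819, 0.0684]
ee_rot: [0.001, 0.718, -0.696, -0.001]
wrist_force: [-4.5, 0.9, 0.0]
finger_gap: 0.0238
```

```bash
python3 -c "
from h import *
st()"
```

```text
5.23 [0.6227 0.1819 0.0684] yaw -1.54 F tool [-1.02  4.45  0.01] gap 0.0238
```

Request:
servo_tool:
  increments:
    - [[0.2,0.005,0.001,0,0,0,0.05],[0.2,0.005,0.001,0,0,0,0.05],[0.2,0.004,0.0003,0,0,0,0.05],[0.2,0,0,0,0,0,0]]

```text
clock: 5.57
position: [0.6213, 0.1695, 0.0691]
ee_rot: [0.001, -0.665, 0.747, 0.0]
wrist_force: [0.5, 3.6, -0.5]
finger_gap: 0.0237
```

```bash
python3 -c "
from h import *
st()"
```

```text
5.57 [0.6213 0.1695 0.0691] yaw -1.686 F tool [-3.58 -0.09  0.48] gap 0.0237
```

Request:
servo_tool:
  increments:
    - [[0.2,0.002,0,0,0,0,0],[0.2,0,0,0,0,0,0],[0.2,0,0,0,0,0,0]]

```text
clock: 5.82
position: [0.6212, 0.1684, 0.0691]
ee_rot: [0.001, -0.666, 0.746, 0.001]
wrist_force: [0.5, 5.5, -0.3]
finger_gap: 0.0239
```

```bash
python3 -c "
from h import *
st()"
```

```text
5.82 [0.6212 0.1684 0.0691] yaw -1.684 F tool [-5.51  0.12  0.3 ] gap 0.0239
```

Request:
servo_tool:
  increments:
    - [[0.2,-0.003,0,0,0,0,0],[0.6,0,0,0,0,0,0],[0.6,0,0,0,0,0,0],[0.6,0,0,0,0,0,0],[0.6,0,0,-0.03,0,0,0]]

```text
clock: 6.23
position: [0.6181, 0.1682, 0.0918]
ee_rot: [-0.005, -0.664, 0.748, 0.003]
wrist_force: [-0.2, 0.3, -1.3]
finger_gap: 0.0466
```

Request:
servo_tool:
  increments:
    - [[0.6,0,0,-0.03,0,0,0],[0.6,0,0,0,0,0,0]]

```text
clock: 6.4
position: [0.6239, 0.1695, 0.1365]
ee_rot: [0.004, -0.664, 0.748, -0.003]
wrist_force: [1.1, -0.1, 1.5]
finger_gap: 0.0521
```

```bash
python3 -c "
from h import *
st()
plan([.518,.118,.13],-.12,15,.6)" | sed 's/np.float64//g'
```

```text
6.4 [0.6239 0.1695 0.1365] yaw -1.69 F tool [-0.07 -1.16 -1.49] gap 0.0521
from [0.6239 0.1695 0.1365] yaw -1.69 step 0.0079 rz -0.1046 tilt [ 0.01   0.001 -1.   ]
[[0.6, (0.0042), (0.0066), (0.0004), 0, 0, (-0.1046)], [0.6, (0.0035), (0.007), (0.0004), 0, 0, (-0.1046)], [0.6, (0.0028), (0.0073), (0.0004), 0, 0, (-0.1046)], [0.6, (0.002), (0.0076), (0.0004), 0, 0, (-0.1046)], [0.6, (0.0012), (0.0078), (0.0004), 0, 0, (-0.1046)]]
[[0.6, (0.0004), (0.0078), (0.0004), 0, 0, (-0.1046)], [0.6, (-0.0004), (0.0078), (0.0004), 0, 0, (-0.1046)], [0.6, (-0.0013), (0.0077), (0.0004), 0, 0, (-0.1046)], [0.6, (-0.0021), (0.0076), (0.0004), 0, 0, (-0.1046)], [0.6, (-0.0028), (0.0073), (0.0004), 0, 0, (-0.1046)]]
[[0.6, (-0.0036), (0.007), (0.0004), 0, 0, (-0.1046)], [0.6, (-0.0043), (0.0066), (0.0004), 0, 0, (-0.1046)], [0.6, (-0.005), (0.0061), (0.0004), 0, 0, (-0.1046)], [0.6, (-0.0056), (0.0055), (0.0004), 0, 0, (-0.1046)], [0.6, (-0.0061), (0.0049), (0.0004), 0, 0, (-0.1046)]]
```

Request:
servo_tool:
  increments:
    - [[0.6,0.004,0.0066,0,0,0,-0.1046],[0.6,0.0035,0.007,0,0,0,-0.1046],[0.6,0.003,0.0073,0,0,0,-0.1046],[0.6,0.002,0.0076,0,0,0,-0.1046],[0.6,0.001,0.0078,0,0,0,-0.1046]]

```text
clock: 6.82
position: [0.5858, 0.1518, 0.1288]
ee_rot: [0.0, 0.836, -0.549, 0.0]
wrist_force: [-0.4, -1.3, 0.7]
finger_gap: 0.0524
```

Request:
servo_tool:
  increments:
    - [[0.6,0.0005,0.0078,0,0,0,-0.1046],[0.6,-0.0005,0.0078,0,0,0,-0.1046],[0.6,-0.001,0.0077,0,0,0,-0.1046],[0.6,-0.002,0.0076,0,0,0,-0.1046],[0.6,-0.003,0.0073,0,0,0,-0.1046]]

```text
clock: 7.23
position: [0.5507, 0.1346, 0.1288]
ee_rot: [0.0, 0.949, -0.314, 0.0]
wrist_force: [0.1, -0.2, 0.1]
finger_gap: 0.0532
```

Request:
servo_tool:
  increments:
    - [[0.6,-0.0035,0.007,0,0,0,-0.1046],[0.6,-0.004,0.0066,0,0,0,-0.1046],[0.6,-0.005,0.006,0,0,0,-0.1046],[0.6,-0.0055,0.0055,0,0,0,-0.1046],[0.6,-0.006,0.005,0,0,0,-0.1046]]

```text
clock: 7.65
position: [0.5158, 0.1172, 0.1288]
ee_rot: [0.0, 0.998, -0.058, 0.0]
wrist_force: [-0.2, 0.2, -0.2]
finger_gap: 0.0527
```

```bash
python3 - <<'E'
from h import *
s=ctrl.sense();st(); c=wcam(s,ctrl.camera("wrist")); save(c,"w2.png",1.5)
import pickle; pickle.dump(c,open("w2.pkl","wb"))
plan([.5175,.118,.069],-.12,4,.6)
E
```

```text
7.65 [0.5158 0.1172 0.1288] yaw -0.115 F tool [-0.25 -0.13  0.25] gap 0.0527
from [0.515  0.1168 0.129 ] yaw -0.11 step 0.015 rz 0.0026 tilt [-0.    -0.001 -1.   ]
[[0.6, np.float64(0.0006), np.float64(-0.0004), np.float64(0.015), 0, 0, np.float64(0.0026)], [0.6, np.float64(0.0006), np.float64(-0.0004), np.float64(0.015), 0, 0, np.float64(0.0026)], [0.6, np.float64(0.0006), np.float64(-0.0004), np.float64(0.015), 0, 0, np.float64(0.0026)], [0.6, np.float64(0.0006), np.float64(-0.0004), np.float64(0.015), 0, 0, np.float64(0.0026)]]
```

View pics/w2.png

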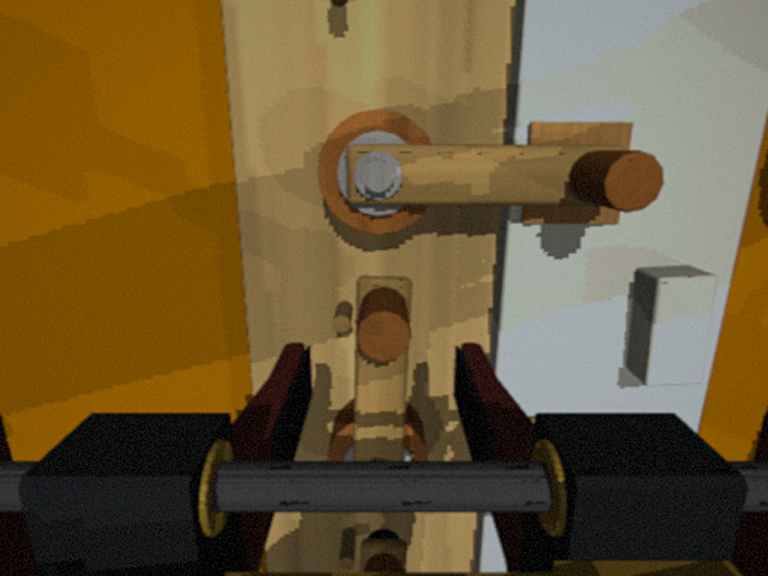

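Clamp 1 lies over its pad, with its knob at (634,180). Knob 2's top is at (384,330), centred between the fingers.

```bash
python3 - <<'E'
from h import *
import pickle; c=pickle.load(open("w2.pkl","rb"))
print(ray(c,384/1.5,330/1.5,.1).round(4))
st()
E
```

```text
[0.5178 0.1208 0.1   ]
7.7 [0.515  0.1168 0.129 ] yaw -0.11 F tool [ 1.92 -0.28  0.84] gap 0.0529
```

Request:
servo_tool:
  increments:
    - [[0.6,0.0005,-0.0005,0.015,0,0,0.002],[0.6,0.0005,-0.0005,0.015,0,0,0.002],[0.25,0.0005,-0.0005,0.015,0,0,0.002],[0.25,0.0005,-0.0005,0.015,0,0,0.002],[0.2,0,0,0,0,0,0]]

```text
clock: 8.12
position: [0.5167, 0.119, 0.0653]
ee_rot: [0.001, 0.998, -0.065, -0.003]
wrist_force: [-0.3, 0.8, -1.0]
finger_gap: 0.0361
```

Request:
servo_tool:
  increments:
    - [[0.2,0,0,0,0,0,0],[0.2,0,0,0,0,0,0],[0.2,0,0,0,0,0,0],[0.2,0,0,0,0,0,0]]

```text
clock: 8.45
position: [0.5182, 0.1195, 0.0695]
ee_rot: [0.0, 0.998, -0.065, -0.0]
wrist_force: [-3.2, -0.8, -1.6]
finger_gap: 0.0235
```

```bash
python3 -c "
from h import *
st()"
```

```text
8.45 [0.5182 0.1195 0.0695] yaw -0.129 F tool [-3.12  1.21  1.65] gap 0.0235
```

Request:
servo_tool:
  increments:
    - [[0.2,0.006,0.0003,0,0,0,0.06],[0.2,0.006,0.0003,0,0,0,0.06],[0.2,0.006,0.0003,0,0,0,0.06],[0.2,0.006,0.0003,0,0,0,0.06],[0.2,0.006,0.0003,0,0,0,0.06]]

```text
clock: 8.87
position: [0.5466, 0.1105, 0.0691]
ee_rot: [0.0, 0.977, -0.214, -0.001]
wrist_force: [-4.4, -1.9, 0.2]
finger_gap: 0.0236
```

Request:
servo_tool:
  increments:
    - [[0.2,0.005,0.0004,0,0,0,0.05],[0.2,0.005,0.0004,0,0,0,0.05],[0.2,0.005,0.0004,0,0,0,0.05],[0.2,0.005,0.0004,0,0,0,0.05],[0.2,0,0,0,0,0,0]]

```text
clock: 9.28
position: [0.5639, 0.0994, 0.0692]
ee_rot: [0.0, 0.951, -0.31, -0.0]
wrist_force: [-3.2, -0.3, -1.2]
finger_gap: 0.0241
```

```bash
python3 -c "
from h import *
st()"
```

```text
9.28 [0.5639 0.0994 0.0692] yaw -0.631 F tool [-2.36  2.12  1.15] gap 0.0241
```

Request:
servo_tool:
  increments:
    - [[0.2,0.005,0.0006,0,0,0,0.05],[0.2,0.005,0.0006,0,0,0,0.05],[0.2,0.005,0.0006,0,0,0,0.05],[0.2,0.005,0.0006,0,0,0,0.05],[0.2,0,0,0,0,0,0]]

```text
clock: 9.7
position: [0.5781, 0.0855, 0.0696]
ee_rot: [-0.001, 0.915, -0.403, 0.001]
wrist_force: [-0.4, 2.8, -1.0]
finger_gap: 0.0239
```

```bash
python3 -c "
from h import *
st()"
```

```text
9.7 [0.5781 0.0855 0.0696] yaw -0.829 F tool [-2.29 -1.6   1.01] gap 0.0239
```

Request:
servo_tool:
  increments:
    - [[0.2,0.005,0.0003,0,0,0,0.05],[0.2,0.005,0.0003,0,0,0,0.05],[0.2,0.005,0.0003,0,0,0,0.05],[0.2,0.005,0.0003,0,0,0,0.05],[0.2,0,0,0,0,0,0]]

```text
clock: 10.12
position: [0.5895, 0.069, 0.0696]
ee_rot: [-0.001, 0.871, -0.492, 0.001]
wrist_force: [1.1, 3.5, -1.6]
finger_gap: 0.0239
```

```bash
python3 -c "
from h import *
st()"
```

```text
10.12 [0.5895 0.069  0.0696] yaw -1.028 F tool [-2.44 -2.73  1.56] gap 0.0239
```

Request:
servo_tool:
  increments:
    - [[0.2,0.005,-0.0002,0,0,0,0.05],[0.2,0.005,0,0,0,0,0.05],[0.2,0.005,0,0,0,0,0.05],[0.2,0.005,0,0,0,0,0.05],[0.2,0,0,0,0,0,0]]

```text
clock: 10.53
position: [0.5977, 0.0508, 0.0691]
ee_rot: [0.0, 0.817, -0.576, -0.0]
wrist_force: [-1.3, 1.8, -0.6]
finger_gap: 0.0238
```

```bash
python3 -c "
from h import *
st()"
```

```text
10.53 [0.5977 0.0508 0.0691] yaw -1.228 F tool [-2.08  0.59  0.56] gap 0.0238
```

Request:
servo_tool:
  increments:
    - [[0.2,0.008,0.0004,0,0,0,0.08],[0.2,0.008,0.0004,0,0,0,0.08],[0.2,0.008,0.0004,0,0,0,0.08],[0.2,0.008,0.0004,0,0,0,0.08],[0.2,0,0,0,0,0,0]]

```text
clock: 10.95
position: [0.6026, 0.0189, 0.0688]
ee_rot: [0.001, 0.715, -0.699, -0.0]
wrist_force: [-4.3, 2.4, -0.8]
finger_gap: 0.0238
```

Request:
servo_tool:
  increments:
    - [[0.2,0.005,0.0006,0,0,0,0.05],[0.2,0.005,0.0006,0,0,0,0.05],[0.2,0.003,0.0003,0,0,0,0.04],[0.2,0,0,0,0,0,0]]

```text
clock: 11.28
position: [0.6016, 0.0069, 0.0692]
ee_rot: [0.0, -0.665, 0.746, -0.0]
wrist_force: [-1.9, 2.4, -0.4]
finger_gap: 0.0239
```

```bash
python3 -c "
from h import *
st()"
```

```text
11.28 [0.6016 0.0069 0.0692] yaw -1.685 F tool [-2.19  2.17  0.38] gap 0.0239
```

Not at the stop yet, so I'll push a little further.

Request:
servo_tool:
  increments:
    - [[0.2,0.002,0.0005,0,0,0,0],[0.2,0.001,0,0,0,0,0],[0.2,0,0,0,0,0,0]]

```text
clock: 11.53
position: [0.6012, 0.0046, 0.0693]
ee_rot: [0.001, -0.666, 0.746, 0.0]
wrist_force: [0.8, 5.9, -0.6]
finger_gap: 0.0241
```

```bash
python3 -c "
from h import *
st()"
```

```text
11.53 [0.6012 0.0046 0.0693] yaw -1.685 F tool [-5.95 -0.08  0.6 ] gap 0.0241
```

Clamp 2 is at its stop. I'll release it and go on to clamp 3.

Request:
servo_tool:
  increments:
    - [[0.2,-0.002,0,0,0,0,0],[0.6,0,0,0,0,0,0],[0.6,0,0,0,0,0,0],[0.6,0,0,0,0,0,0],[0.6,0,0,-0.03,0,0,0]]

```text
clock: 11.95
position: [0.5976, 0.005, 0.0923]
ee_rot: [-0.004, -0.664, 0.748, 0.004]
wrist_force: [-0.0, -0.6, -1.1]
finger_gap: 0.0467
```

Request:
servo_tool:
  increments:
    - [[0.6,0,0,-0.03,0,0,0],[0.6,0.004,0.0066,0,0,0,-0.1046],[0.6,0.0035,0.007,0,0,0,-0.1046],[0.6,0.003,0.0073,0,0,0,-0.1046],[0.6,0.002,0.0076,0,0,0,-0.1046]]

```text
clock: 12.37
position: [0.5727, -0.0091, 0.1294]
ee_rot: [0.0, 0.806, -0.591, 0.001]
wrist_force: [0.2, -0.2, 0.2]
finger_gap: 0.0526
```

Request:
servo_tool:
  increments:
    - [[0.6,0.001,0.0078,0,0,0,-0.1046],[0.6,0.0005,0.0078,0,0,0,-0.1046],[0.6,-0.0005,0.0078,0,0,0,-0.1046],[0.6,-0.001,0.0077,0,0,0,-0.1046],[0.6,-0.002,0.0076,0,0,0,-0.1046]]

```text
clock: 12.78
position: [0.5374, -0.0263, 0.1291]
ee_rot: [0.0, 0.932, -0.363, 0.0]
wrist_force: [-0.1, -0.4, 0.0]
finger_gap: 0.0527
```

Request:
servo_tool:
  increments:
    - [[0.6,-0.003,0.0073,0,0,0,-0.1046],[0.6,-0.0035,0.007,0,0,0,-0.1046],[0.6,-0.004,0.0066,0,0,0,-0.1046],[0.6,-0.005,0.006,0,0,0,-0.1046],[0.6,-0.0055,0.0055,0,0,0,-0.1046]]

```text
clock: 13.2
position: [0.5024, -0.0435, 0.1291]
ee_rot: [0.001, 0.994, -0.109, 0.0]
wrist_force: [0.3, 0.5, 0.2]
finger_gap: 0.0528
```

Request:
servo_tool:
  increments:
    - [[0.6,-0.006,0.005,0,0,0,-0.1046],[0.6,0,0,0,0,0,0]]

```text
clock: 13.37
position: [0.4951, -0.0473, 0.1293]
ee_rot: [0.001, 0.998, -0.058, 0.0]
wrist_force: [-0.8, -0.4, 0.0]
finger_gap: 0.0524
```

```bash
python3 - <<'E'
from h import *
s=ctrl.sense();st(); c=wcam(s,ctrl.camera("wrist")); save(c,"w3.png",1.5)
import pickle; pickle.dump(c,open("w3.pkl","wb"))
K=np.array([[c["fx"],0,c["cx"]],[0,c["fy"],c["cy"]],[0,0,1.]])
print(cv2.projectPoints(np.array([[.498,-.043,.1]]),c["rvec"],c["tvec"],K,None)[0]*1.5)
plan([.498,-.0435,.069],-.12,4,.6)
E
```

```text
13.37 [ 0.4951 -0.0473  0.1293] yaw -0.117 F tool [-0.78  0.49 -0.05] gap 0.0524
[[[385.84367381 327.78195777]]]
from [ 0.4957 -0.0469  0.1293] yaw -0.122 step 0.0151 rz -0.0006 tilt [ 0.001 -0.001 -1.   ]
[[0.6, np.float64(0.0005), np.float64(-0.0009), np.float64(0.0151), 0, 0, np.float64(-0.0006)], [0.6, np.float64(0.0005), np.float64(-0.0009), np.float64(0.0151), 0, 0, np.float64(-0.0006)], [0.6, np.float64(0.0005), np.float64(-0.0009), np.float64(0.0151), 0, 0, np.float64(-0.0006)], [0.6, np.float64(0.0005), np.float64(-0.0009), np.float64(0.0151), 0, 0, np.float64(-0.0006)]]
```

View pics/w3.png

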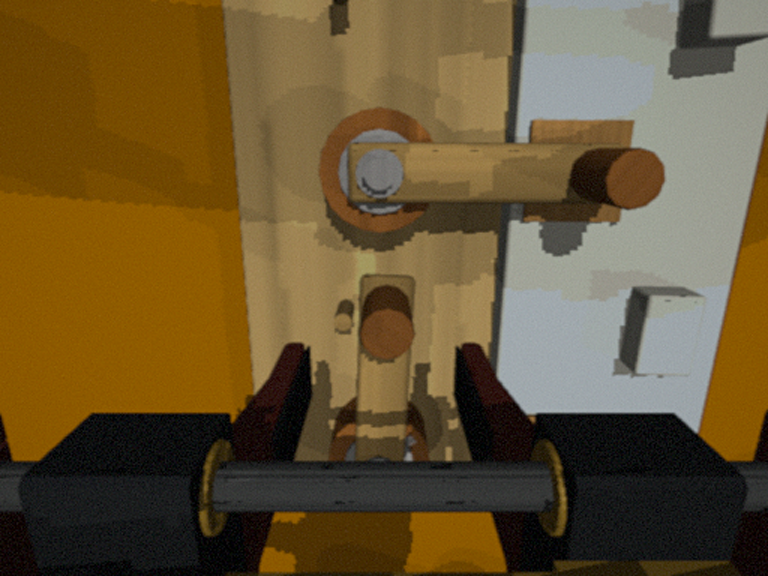

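Knob 3 is at (387,327), where it was predicted. Clamp 2 is over its pad, with its knob at (636,178).

Request:
servo_tool:
  increments:
    - [[0.6,0.0005,-0.0008,0.015,0,0,0],[0.6,0.0005,-0.0008,0.015,0,0,0],[0.25,0.0005,-0.0008,0.015,0,0,0],[0.25,0.0005,-0.0008,0.015,0,0,0],[0.2,0,0,0,0,0,0]]

```text
clock: 13.83
position: [0.4967, -0.043, 0.0655]
ee_rot: [-0.0, 0.998, -0.061, -0.003]
wrist_force: [-0.5, 0.9, -0.3]
finger_gap: 0.036
```

Request:
servo_tool:
  increments:
    - [[0.2,0,0,0,0,0,0],[0.2,0,0,0,0,0,0],[0.2,0,0,0,0,0,0],[0.2,0,0,0,0,0,0]]

```text
clock: 14.17
position: [0.4984, -0.0433, 0.0697]
ee_rot: [0.0, 0.998, -0.06, 0.0]
wrist_force: [-2.0, 0.1, -1.2]
finger_gap: 0.0237
```

Request:
servo_tool:
  increments:
    - [[0.2,0.006,0.0003,0,0,0,0.06],[0.2,0.006,0.0003,0,0,0,0.06],[0.2,0.006,0.0003,0,0,0,0.06],[0.2,0.006,0.0003,0,0,0,0.06],[0.2,0.006,0.0003,0,0,0,0.06]]

```text
clock: 14.58
position: [0.5268, -0.0523, 0.0694]
ee_rot: [0.0, 0.978, -0.21, -0.0]
wrist_force: [-3.4, -1.4, -0.8]
finger_gap: 0.0237
```

Request:
servo_tool:
  increments:
    - [[0.2,0.005,0.0004,0,0,0,0.05],[0.2,0.005,0.0004,0,0,0,0.05],[0.2,0.005,0.0004,0,0,0,0.05],[0.2,0.005,0.0004,0,0,0,0.05],[0.2,0,0,0,0,0,0]]

```text
clock: 15.0
position: [0.5441, -0.0632, 0.0695]
ee_rot: [0.0, 0.952, -0.306, 0.0]
wrist_force: [-2.2, -0.9, -0.2]
finger_gap: 0.0239
```

```bash
python3 -c "
from h import *
st()"
```

```text
15.0 [ 0.5441 -0.0632  0.0695] yaw -0.622 F tool [-1.21  2.01  0.15] gap 0.0239
```

Request:
servo_tool:
  increments:
    - [[0.2,0.005,0.0006,0,0,0,0.05],[0.2,0.005,0.0006,0,0,0,0.05],[0.2,0.005,0.0004,0,0,0,0.05],[0.2,0,0,0,0,0,0],[0.2,0,0,0,0,0,0]]

```text
clock: 15.42
position: [0.5544, -0.0725, 0.0694]
ee_rot: [-0.001, 0.927, -0.374, -0.0]
wrist_force: [-2.0, 4.4, 0.0]
finger_gap: 0.0239
```

```bash
python3 -c "
from h import *
st()"
```

```text
15.42 [ 0.5544 -0.0725  0.0694] yaw -0.767 F tool [-4.55 -1.78 -0.04] gap 0.0239
```

Force rose from 1.2 to 4.6 N. One more small step will confirm it.

Request:
servo_tool:
  increments:
    - [[0.2,0.004,0,0,0,0,0.04],[0.2,0.004,0,0,0,0,0.04],[0.2,0,0,0,0,0,0],[0.2,0,0,0,0,0,0]]

```text
clock: 15.75
position: [0.5592, -0.0775, 0.069]
ee_rot: [-0.001, 0.912, -0.411, -0.001]
wrist_force: [-4.2, 5.3, 1.5]
finger_gap: 0.0236
```

```bash
python3 -c "
from h import *
st()"
```

```text
15.75 [ 0.5592 -0.0775  0.069 ] yaw -0.847 F tool [-6.73 -0.34 -1.51] gap 0.0236
```

It climbs steadily to 6.7 N, so clamp 3 binds. I'll swing it back to park.

Request:
servo_tool:
  increments:
    - [[0.2,-0.007,0.0003,0,0,0,-0.07],[0.2,-0.007,0.0003,0,0,0,-0.07],[0.2,-0.007,0.0003,0,0,0,-0.07],[0.2,-0.007,0.0003,0,0,0,-0.07],[0.2,-0.007,0.0003,0,0,0,-0.07]]

```text
clock: 16.17
position: [0.5342, -0.0569, 0.0701]
ee_rot: [-0.001, 0.97, -0.244, 0.003]
wrist_force: [4.7, 2.5, -0.3]
finger_gap: 0.0236
```

Request:
servo_tool:
  increments:
    - [[0.2,-0.006,0.0003,0,0,0,-0.06],[0.2,-0.006,0.0003,0,0,0,-0.06],[0.2,-0.006,0.0003,0,0,0,-0.06],[0.2,-0.006,0.0003,0,0,0,-0.06],[0.2,0,0,0,0,0,0]]

```text
clock: 16.58
position: [0.5114, -0.0469, 0.0703]
ee_rot: [-0.002, 0.992, -0.126, 0.003]
wrist_force: [2.9, 8.5, 0.6]
finger_gap: 0.024
```

```bash
python3 -c "
from h import *
st()
plan([.498,-.0435,.069],-.12,4,.2)"
```

```text
16.58 [ 0.5114 -0.0469  0.0703] yaw -0.253 F tool [ 0.69 -8.99 -0.52] gap 0.024
from [ 0.5114 -0.0469  0.0703] yaw -0.253 step 0.0035 rz -0.0332 tilt [ 0.005  0.003 -1.   ]
[[0.2, np.float64(-0.0035), np.float64(0.0), np.float64(0.0003), 0, 0, np.float64(-0.0332)], [0.2, np.float64(-0.0035), np.float64(-0.0001), np.float64(0.0003), 0, 0, np.float64(-0.0332)], [0.2, np.float64(-0.0035), np.float64(-0.0002), np.float64(0.0003), 0, 0, np.float64(-0.0332)], [0.2, np.float64(-0.0034), np.float64(-0.0003), np.float64(0.0003), 0, 0, np.float64(-0.0332)]]
```

Request:
servo_tool:
  increments:
    - [[0.2,-0.003,-0.0015,0,0,0,-0.033],[0.2,-0.003,-0.001,0,0,0,-0.033],[0.2,-0.003,-0.0005,0,0,0,-0.033],[0.2,-0.002,0,0,0,0,-0.033],[0.2,0,0,0,0,0,0]]

```text
clock: 17.0
position: [0.5009, -0.0439, 0.0697]
ee_rot: [0.0, 0.998, -0.062, 0.002]
wrist_force: [1.2, -0.3, -0.4]
finger_gap: 0.0235
```

```bash
python3 -c "
from h import *
st()"
```

```text
17.0 [ 0.5009 -0.0439  0.0697] yaw -0.125 F tool [1.27 0.14 0.43] gap 0.0235
```

Request:
servo_tool:
  increments:
    - [[0.6,-0.0005,0,0,0,0,0],[0.6,0,0,0,0,0,0],[0.6,0,0,0,0,0,0],[0.6,0,0,-0.035,0,0,0],[0.9,0,0,-0.04,0,0,0]]

```text
clock: 17.42
position: [0.4975, -0.0434, 0.141]
ee_rot: [-0.0, 0.998, -0.064, -0.004]
wrist_force: [0.3, -0.2, 0.3]
finger_gap: 0.0535
```

Request:
servo_tool:
  increments:
    - [[0.9,0,0,-0.025,0,0,0],[0.9,0,0,0,0,0,0]]

```text
clock: 17.58
position: [0.5021, -0.0441, 0.1761]
ee_rot: [0.001, 0.998, -0.064, 0.005]
wrist_force: [-0.5, -0.5, 0.8]
finger_gap: 0.0672
```

```bash
python3 - <<'E'
from h import *
import pickle; c=pickle.load(open("c0.pkl","rb"))["top"]
p=ray(c,431,248.6,.06); print(p); st()
plan([p[0],p[1]-0.03,.17],-.12,10,.9)
E
```

```text
[ 0.49383219 -0.39806122  0.06      ]
17.58 [ 0.5021 -0.0441  0.1761] yaw -0.128 F tool [-0.47  0.52 -0.76] gap 0.0672
from [ 0.5021 -0.0441  0.1761] yaw -0.128 step 0.0384 rz -0.0008 tilt [ 0.01  -0.002 -1.   ]
[[0.9, np.float64(0.0041), np.float64(0.0382), np.float64(0.0006), 0, 0, np.float64(-0.0008)], [0.9, np.float64(0.0041), np.float64(0.0382), np.float64(0.0006), 0, 0, np.float64(-0.0008)], [0.9, np.float64(0.004), np.float64(0.0382), np.float64(0.0006), 0, 0, np.float64(-0.0008)], [0.9, np.float64(0.004), np.float64(0.0382), np.float64(0.0006), 0, 0, np.float64(-0.0008)], [0.9, np.float64(0.004), np.float64(0.0382), np.float64(0.0006), 0, 0, np.float64(-0.0008)]]
[[0.9, np.float64(0.0039), np.float64(0.0382), np.float64(0.0006), 0, 0, np.float64(-0.0008)], [0.9, np.float64(0.0039), np.float64(0.0382), np.float64(0.0006), 0, 0, np.float64(-0.0008)], [0.9, np.float64(0.0039), np.float64(0.0382), np.float64(0.0006), 0, 0, np.float64(-0.0008)], [0.9, np.float64(0.0038), np.float64(0.0382), np.float64(0.0006), 0, 0, np.float64(-0.0008)], [0.9, np.float64(0.0038), np.float64(0.0382), np.float64(0.0006), 0, 0, np.float64(-0.0008)]]
```

Request:
servo_tool:
  increments:
    - [[0.9,0.004,0.038,0,0,0,0],[0.9,0.004,0.038,0,0,0,0],[0.9,0.004,0.038,0,0,0,0],[0.9,0.004,0.038,0,0,0,0],[0.9,0.004,0.038,0,0,0,0]]

```text
clock: 18.0
position: [0.4948, -0.2363, 0.1682]
ee_rot: [-0.0, 0.998, -0.064, -0.0]
wrist_force: [0.4, 0.2, -0.3]
finger_gap: 0.0792
```

Request:
servo_tool:
  increments:
    - [[0.9,0.004,0.038,0,0,0,0],[0.9,0.004,0.038,0,0,0,0],[0.9,0.004,0.038,0,0,0,0],[0.9,0.004,0.038,0,0,0,0],[0.9,0.004,0.038,0,0,0,0]]

```text
clock: 18.42
position: [0.4903, -0.4275, 0.1678]
ee_rot: [-0.0, 0.998, -0.064, -0.0]
wrist_force: [0.6, 0.1, 0.4]
finger_gap: 0.0792
```

Request:
servo_tool:
  increments:
    - [[0.9,0,0,0,0,0,0],[0.9,0,0,0,0,0,0]]

```text
clock: 18.58
position: [0.4898, -0.4272, 0.1664]
ee_rot: [-0.001, 0.998, -0.065, -0.001]
wrist_force: [-0.4, 0.2, 0.2]
finger_gap: 0.0789
```

```bash
python3 - <<'E'
from h import *
s=ctrl.sense();st(); c=wcam(s,ctrl.camera("wrist")); save(c,"w4.png",1.5)
import pickle; pickle.dump(c,open("w4.pkl","wb"))
K=np.array([[c["fx"],0,c["cx"]],[0,c["fy"],c["cy"]],[0,0,1.]])
print(cv2.projectPoints(np.array([[.494,-.398,.06],[.504,-.301,.06]]),c["rvec"],c["tvec"],K,None)[0]*1.5)
E
```

```text
18.58 [ 0.4898 -0.4272  0.1664] yaw -0.131 F tool [-0.47 -0.16 -0.24] gap 0.0789
[[[381.75063738 237.34976787]]

 [[376.08541013  45.56855124]]]
```

View pics/w4.png

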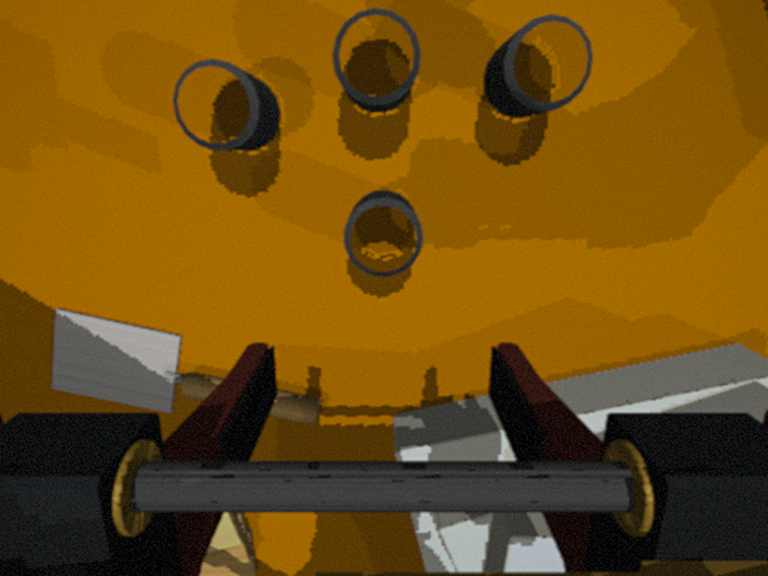

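The weight's rim is centred at (383,235), within 3 px of the prediction. The three look-alikes sit behind it at the top of the image.

```bash
python3 - <<'E'
from h import *
import pickle; c=pickle.load(open("w4.pkl","rb"))
p=ray(c,383/1.5,235/1.5,.06); print(p.round(4)); 
plan([p[0],p[1],.02],-.12,5,1)
E
```

```text
[ 0.4949 -0.3968  0.06  ]
from [ 0.4904 -0.4258  0.1673] yaw -0.129 step 0.03 rz -0.0018 tilt [-0.002  0.002 -1.   ]
[[1, np.float64(0.0001), np.float64(-0.0059), np.float64(0.0295), 0, 0, np.float64(-0.0018)], [1, np.float64(0.0001), np.float64(-0.0059), np.float64(0.0295), 0, 0, np.float64(-0.0018)], [1, np.float64(0.0002), np.float64(-0.0059), np.float64(0.0295), 0, 0, np.float64(-0.0018)], [1, np.float64(0.0002), np.float64(-0.0059), np.float64(0.0295), 0, 0, np.float64(-0.0018)], [1, np.float64(0.0002), np.float64(-0.0059), np.float64(0.0295), 0, 0, np.float64(-0.0018)]]
```

Request:
servo_tool:
  increments:
    - [[1,0.001,-0.029,0.005,0,0,0],[1,0,0,0.03,0,0,0],[1,0,0,0.035,0,0,0],[1,0,0,0.035,0,0,0],[1,0,0,0.035,0,0,0]]
  newtons: 40

```text
clock: 19.05
position: [0.4963, -0.395, 0.0285]
ee_rot: [0.0, 0.998, -0.063, 0.001]
wrist_force: [0.7, -0.4, -0.3]
finger_gap: 0.0876
```

Request:
servo_tool:
  increments:
    - [[0.4,0,0,0.007,0,0,0],[0.4,0,0,0,0,0,0],[0.4,0,0,0,0,0,0],[0.4,0,0,0,0,0,0],[0.4,0,0,0,0,0,0]]

```text
clock: 19.47
position: [0.4971, -0.398, 0.0256]
ee_rot: [0.002, 0.998, -0.064, 0.002]
wrist_force: [-0.2, 0.0, 0.4]
finger_gap: 0.0581
```

Request:
servo_tool:
  increments:
    - [[0.4,0,0,0,0,0,0],[0.4,0,0,0,0,0,0],[0.4,0,0,0,0,0,0],[0.4,0,0,0,0,0,0]]

```text
clock: 19.8
position: [0.4944, -0.3978, 0.0244]
ee_rot: [0.001, 0.998, -0.064, -0.001]
wrist_force: [-8.2, 1.6, 8.1]
finger_gap: 0.0454
```

```bash
python3 -c "
from h import *
st()"
```

```text
19.8 [ 0.4944 -0.3978  0.0244] yaw -0.129 F tool [-8.38 -0.54 -8.05] gap 0.0454
```

Request:
servo_tool:
  increments:
    - [[0.4,0,0,0,0,0,0],[0.4,0,0,-0.02,0,0,0],[0.4,0,0,-0.03,0,0,0],[0.4,0,0,-0.03,0,0,0],[0.4,0,0,-0.03,0,0,0]]

```text
clock: 20.22
position: [0.4947, -0.3964, 0.1313]
ee_rot: [-0.001, 0.998, -0.064, -0.001]
wrist_force: [0.3, -0.5, -7.2]
finger_gap: 0.0453
```

Request:
servo_tool:
  increments:
    - [[0.4,0,0,-0.01,0,0,0],[0.4,0,0,0,0,0,0]]

```text
clock: 20.38
position: [0.4967, -0.398, 0.1454]
ee_rot: [0.002, 0.998, -0.064, 0.002]
wrist_force: [0.4, 0.2, -7.9]
finger_gap: 0.0448
```

```bash
python3 -c "
from h import *
st()
plan([.5815,-.156,.13],-.12,10,.4)"
```

```text
20.38 [ 0.4967 -0.398   0.1454] yaw -0.128 F tool [ 0.32 -0.24  7.9 ] gap 0.0448
from [ 0.4967 -0.398   0.1454] yaw -0.128 step 0.0257 rz -0.0008 tilt [ 0.004 -0.004 -1.   ]
[[0.4, np.float64(0.0053), np.float64(-0.0251), np.float64(0.0015), 0, 0, np.float64(-0.0008)], [0.4, np.float64(0.0053), np.float64(-0.0251), np.float64(0.0015), 0, 0, np.float64(-0.0008)], [0.4, np.float64(0.0054), np.float64(-0.0251), np.float64(0.0015), 0, 0, np.float64(-0.0008)], [0.4, np.float64(0.0054), np.float64(-0.0251), np.float64(0.0015), 0, 0, np.float64(-0.0008)], [0.4, np.float64(0.0054), np.float64(-0.0251), np.float64(0.0015), 0, 0, np.float64(-0.0008)]]
[[0.4, np.float64(0.0054), np.float64(-0.0251), np.float64(0.0015), 0, 0, np.float64(-0.0008)], [0.4, np.float64(0.0054), np.float64(-0.0251), np.float64(0.0015), 0, 0, np.float64(-0.0008)], [0.4, np.float64(0.0055), np.float64(-0.0251), np.float64(0.0015), 0, 0, np.float64(-0.0008)], [0.4, np.float64(0.0055), np.float64(-0.0251), np.float64(0.0015), 0, 0, np.float64(-0.0008)], [0.4, np.float64(0.0055), np.float64(-0.025), np.float64(0.0015), 0, 0, np.float64(-0.0008)]]
```

Request:
servo_tool:
  increments:
    - [[0.4,0.0054,-0.025,0.001,0,0,0],[0.4,0.0054,-0.025,0.001,0,0,0],[0.4,0.0054,-0.025,0.001,0,0,0],[0.4,0.0054,-0.025,0.001,0,0,0],[0.4,0.0054,-0.025,0.001,0,0,0]]

```text
clock: 20.8
position: [0.5373, -0.2747, 0.1327]
ee_rot: [-0.001, 0.998, -0.064, -0.003]
wrist_force: [1.7, 0.3, -7.3]
finger_gap: 0.045
```

Request:
servo_tool:
  increments:
    - [[0.4,0.0054,-0.025,0.001,0,0,0],[0.4,0.0054,-0.025,0.001,0,0,0],[0.4,0.0054,-0.025,0.001,0,0,0],[0.4,0.0054,-0.025,0.001,0,0,0],[0.4,0.0054,-0.025,0.001,0,0,0]]

```text
clock: 21.22
position: [0.58, -0.1543, 0.1278]
ee_rot: [-0.001, 0.998, -0.064, -0.003]
wrist_force: [0.1, 0.2, -8.0]
finger_gap: 0.0452
```

Request:
servo_tool:
  increments:
    - [[0.4,0,0,0.02,0,0,0],[0.4,0,0,0.02,0,0,0],[0.4,0,0,0,0,0,0],[0.4,0,0,0,0,0,0],[0.4,0,0,0,0,0,0]]

```text
clock: 21.63
position: [0.5805, -0.156, 0.091]
ee_rot: [-0.0, 0.998, -0.064, -0.001]
wrist_force: [0.4, -0.7, -8.2]
finger_gap: 0.045
```

```bash
python3 - <<'E'
from h import *
s=ctrl.sense();st(); c=wcam(s,ctrl.camera("wrist")); save(c,"w5.png",1.5)
plan([.5815,-.156,.0665],-.12,3,.4)
E
```

```text
21.63 [ 0.5805 -0.156   0.091 ] yaw -0.128 F tool [0.45 0.61 8.23] gap 0.045
from [ 0.5811 -0.1563  0.0923] yaw -0.128 step 0.0086 rz -0.0028 tilt [ 0. -0. -1.]
[[0.4, np.float64(0.0001), np.float64(-0.0001), np.float64(0.0086), 0, 0, np.float64(-0.0028)], [0.4, np.float64(0.0001), np.float64(-0.0001), np.float64(0.0086), 0, 0, np.float64(-0.0028)], [0.4, np.float64(0.0001), np.float64(-0.0001), np.float64(0.0086), 0, 0, np.float64(-0.0028)]]
```

View pics/w5.png

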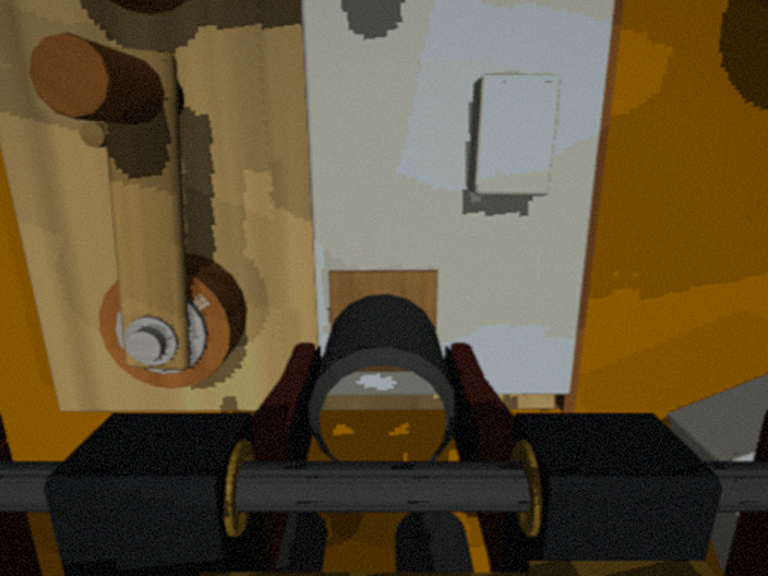

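The weight hangs upright over pad 3, whose far edge is at (330–437,270). The clamp 3 arm is parked on the left.

Request:
servo_tool:
  increments:
    - [[0.4,0,0,0.012,0,0,0],[0.4,0,0,0.008,0,0,0],[0.4,0,0,0.003,0,0,0],[0.4,0,0,0,0,0,0],[0.4,0,0,0,0,0,0]]

```text
clock: 22.1
position: [0.5807, -0.1559, 0.0684]
ee_rot: [-0.0, 0.998, -0.064, -0.0]
wrist_force: [-0.1, -0.1, -8.2]
finger_gap: 0.0455
```

Request:
servo_tool:
  increments:
    - [[0.4,0,0,0.001,0,0,0],[0.4,0,0,0,0,0,0],[0.4,0,0,0,0,0,0]]

```text
clock: 22.35
position: [0.5812, -0.156, 0.0684]
ee_rot: [0.0, 0.998, -0.064, 0.0]
wrist_force: [-0.2, 0.1, -8.1]
finger_gap: 0.0449
```

Request:
servo_tool:
  increments:
    - [[0.4,0,0,0.0015,0,0,0],[0.4,0,0,0.001,0,0,0],[0.4,0,0,0,0,0,0],[0.4,0,0,0,0,0,0]]

```text
clock: 22.68
position: [0.581, -0.1559, 0.0653]
ee_rot: [-0.0, 0.998, -0.064, -0.0]
wrist_force: [-0.3, -0.1, -7.6]
finger_gap: 0.0451
```

```bash
python3 -c "
from h import *
st()"
```

```text
22.68 [ 0.581  -0.1559  0.0653] yaw -0.128 F tool [-0.25  0.1   7.59] gap 0.0451
```

Request:
servo_tool:
  increments:
    - [[0.4,0,0,0.001,0,0,0],[0.4,0,0,0.001,0,0,0],[0.4,0,0,0,0,0,0],[0.4,0,0,0,0,0,0]]

```text
clock: 23.02
position: [0.5809, -0.1559, 0.0633]
ee_rot: [-0.0, 0.998, -0.064, -0.0]
wrist_force: [-0.3, 0.0, -7.5]
finger_gap: 0.0453
```

```bash
python3 -c "
from h import *
st()"
```

```text
23.02 [ 0.5809 -0.1559  0.0633] yaw -0.128 F tool [-0.34  0.    7.53] gap 0.0453
```

Request:
servo_tool:
  increments:
    - [[0.4,0,0,0.001,0,0,0],[0.4,0,0,0.001,0,0,0],[0.4,0,0,0,0,0,0],[0.4,0,0,0,0,0,0]]

```text
clock: 23.35
position: [0.5812, -0.1559, 0.0625]
ee_rot: [0.0, 0.998, -0.064, 0.0]
wrist_force: [-2.9, 0.7, -0.9]
finger_gap: 0.0451
```

```bash
python3 -c "
from h import *
st()"
```

```text
23.35 [ 0.5812 -0.1559  0.0625] yaw -0.128 F tool [-2.96 -0.32  0.85] gap 0.0451
```

The pad now carries the weight, as the vertical force fell from 7.5 to 0.9 N. I'll release and rise.

Request:
servo_tool:
  increments:
    - [[0.85,0,0,0,0,0,0],[0.85,0,0,0,0,0,0],[0.85,0,0,0,0,0,0],[0.85,0,0,0,0,0,0],[0.85,0,0,0,0,0,0]]

```text
clock: 23.77
position: [0.5813, -0.1561, 0.0618]
ee_rot: [0.0, 0.998, -0.064, 0.0]
wrist_force: [0.1, 0.2, -0.9]
finger_gap: 0.0732
```

Request:
servo_tool:
  increments:
    - [[0.85,0,0,-0.02,0,0,0],[0.85,0,0,-0.03,0,0,0],[0.85,0,0,-0.04,0,0,0],[0.85,0,0,-0.04,0,0,0],[0.85,0,0.04,-0.01,0,0,0]]

```text
clock: 24.18
position: [0.5791, -0.1913, 0.2104]
ee_rot: [0.0, 0.998, -0.06, 0.006]
wrist_force: [0.5, -1.0, 1.5]
finger_gap: 0.0748
```

Request:
servo_tool:
  increments:
    - [[0.85,-0.04,0,0,0,0,0],[0.85,-0.04,0,0,0,0,0],[0.85,-0.04,0,0,0,0,0],[0.85,-0.04,0,0,0,0,0],[0.85,0,0,0,0,0,0]]

```text
clock: 24.6
position: [0.4122, -0.1743, 0.2017]
ee_rot: [0.0, 0.998, -0.065, -0.0]
wrist_force: [0.6, 0.2, 0.1]
finger_gap: 0.0746
```

```bash
python3 - <<'E'
from h import *
st(); c=ctrl.camera("top"); save(c,"end.png",2.5,(130,120,450,300))
r,t=P(c); K=np.array([[c["fx"],0,c["cx"]],[0,c["fy"],c["cy"]],[0,0,1.]])
pts=np.array([[.5813,-.1557,.041],[.5813,-.1557,.101],[.6206,.1712,.1],[.6005,.0078,.1]])
print(((cv2.projectPoints(pts,c["rvec"],c["tvec"],K,None)[0].reshape(-1,2)-[130,120])*2.5).round(0))
E
```

```text
24.6 [ 0.4122 -0.1743  0.2017] yaw -0.129 F tool [ 0.61 -0.29 -0.06] gap 0.0746
[[511. 211.]
 [523. 198.]
 [199. 122.]
 [359. 160.]]
```

View pics/end.png

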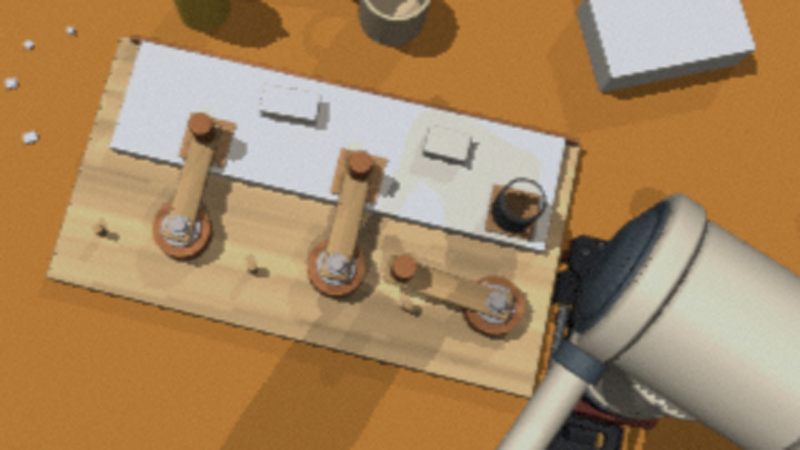

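The weight's rim is at (521,202), against (523,198) expected. Knobs 1 and 2 are at (201,124) and (359,163), both over their pads, and clamp 3 is parked. The offcuts look unmoved.

```bash
python3 -c "
from plant import ctrl
print(ctrl.finish_job())"
```

```text
the job is handed in; nothing more can be done
None
```

I tried the three clamps from left to right and handed the job in at about 24.7 s of the 72 s allowed; no verdict was reported.

- **Clamps 1 and 2:** both turned freely, at about 1–2.5 N when I checked, and both are left against their stops over their pads.
- **Clamp 3:** this is the one that binds. From about 0.6 rad the force climbed steadily to 6.7 N, so I stopped there and swung it back to about 0.07 rad.
- **Weight:** I took the cylinder farthest to the robot's right and stood it on pad 3.

**Last checks:** the final top view shows clamps 1 and 2 over their pads, clamp 3 parked, and the weight within about 2 mm of where it should stand. It looks upright, with the gripper clear of it. The two offcuts look unmoved. The tape was outside that last picture, but the arm never came near it.

**Disagreements:**
- My first estimate of parked knob 1 was about 7 mm off what the wrist camera showed, so I used the camera's position.
- The weight met the pad about 3 mm lower than its grasp height predicted, so I lowered it in small steps until the pad took the load.

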